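Fit the beater to the seed-lab sample mill and hold it home

ROBOT

A 6-joint arm with a two-finger parallel gripper is mounted at the origin on the work surface. World frame = base frame: x ahead of the robot, y to its left, z up, the work surface at z = 0. Lengths are in m, angles in rad, forces in N, time in s.
With the tool pointing down it reaches from about 0.275 to 0.825 m from the base axis. Payload 4.9 kg.
Tool frame: the origin (TCP) lies midway between the tips of the shut fingers; the grasp point (between the pads) lies 19 mm behind it (bot.grip_depth is the distance from the TCP to the grasp point, in m); y points along the fingers, x is the direction in which the jaws open and shut, and the axes are right-handed (so a half turn about y gives the same grasp; the last joint's range is limited). The gripper opens to 85 mm and grips with 20 to 120 N. Pads are 22 mm wide; open, the fingers measure 114 mm over their backs; the gripper's body (76 mm by 85 mm) begins 54 mm behind the grasp point. The pads swing forward as they close: fully open they stand 13 mm farther back than shut.
Start: joints at [-1.408, 0.326, -0.193, 1.052, 0, 1.437], TCP at [0.161, -0.526, 0.231] pointing down, gripper open.
Joint ranges: [-2.65, 2.65], [-0.97, 1.79], [-1.3, 1.35], [-1.93, 2.1], [-1.47, 1.37], [-3.14, 3.14]. Speed limits (rad/s): [2.57, 2.57, 3.14, 3.14, 3.14, 3.14].

INTERFACE

Orientations are given as a unit quaternion [w, x, y, z].
In Python, from cell import bot gives the robot as it stands. Calls block until the motion is done:
- bot.move_pose(position, orientation): joint-space move of the TCP to a pose.
- bot.move_linear(position, speed=0.15, rotation=None, until_force=None): straight line of the TCP; rotation=None keeps the orientation; speed is the mean speed in m/s. With until_force (N) it stops when the force on the tool has changed by that much, and returns True; else False.
- bot.goto_joints(angles): joint-space move.
- bot.set_gripper(opening, grasp_force=None): opening from 0.0 (shut) to 1.0 (fully open); grasp_force is the grip in N (None keeps the last); returns when the fingers have stopped.
- bot.wait(seconds).
- bot.solve_ik(position, orientation): joint angles nearest the present ones, or None.
- bot.camera(name): name is "side" or "top"; returns the picture (420x560x3 uint8, red, green, blue); there is no depth.
- bot.calibration(name): a dict with "mtx" (3x3 intrinsics, pixels), "extrinsics" (4x4, takes a point from world to camera coordinates). Camera axes: x right, y down, z forward; pixel columns grow to the right and rows downward; lengths in m; the calibration is good to about 2 mm. A picture is of the moment at which its call begins. calibration takes no time and is no camera call.
A pose or a line that the arm cannot do raises bot.PlanningError and nothing moves.
- bot.close_job(): hands the job in, once; it reports no verdict.
Trained networks look in the newest picture that a camera, given by its name, has taken for a name from the list of things; names that differ only in an ending like _2 or _b are one class to them, and where a whole thing is asked for, a point or a joint stands for the part that bears it (a point fixed in the world has none). Each returns a list of dicts, best first, with "confidence" (0 to 1); they miss things now and then, are a little off and sometimes report something else, mostly with a low value. They report only what shows in the picture. A call takes as long as a camera call.
- bot.search_frame(camera, thing): "bbox" ([left, top, width, height] in pixels, round what is visible of it).
Readings, each from a call of its own:
- bot.read_clock(): time.
- bot.read_joint_positions(): joint angles.
- bot.read_joint_vel(): joint speeds.
- bot.read_joint_efforts(): joint torques, N m.
- bot.read_position(): TCP position.
- bot.read_tool_rot(): TCP orientation.
- bot.read_ft_force(): force on the tool from outside, world axes, zero at the start.
- bot.read_moment(): the same for the moment, N m.
- bot.read_gripper_width(): opening from 0.0 (shut) to 1.0 (fully open).
Only numpy, scipy, OpenCV 4.12 (cv2) and the standard library are available. Lean on these libraries where they do the work, as an engineer would, in place of code of your own. Each camera call takes 0.05 s, during which the arm holds its last target.

TASK

Get the sample mill ready: pull the dust cap off the drive hub by its stem and leave it standing upright in the steel holder cup, then lift the beater out of its parking ring, turn it until its cross-shaped foot meshes with the hub's teeth, and push it fully home against the spring. Finish while still gripping the beater and keeping it pressed fully home, because the spring lifts it if you let go. Leave the cup standing and the other things on the bench where they are.

Things in the scene. Friction and masses are not known exactly. Their poses are not given: they have to be found in the camera images.
- mill: sample mill, fixed: white motor base 190 (along x) x 160 mm, 90 mm high, carrying an open steel chamber, a round pan 132 mm outside and 124 mm inside diameter, rim 125 mm above the table. The vertical drive axis is the chamber's centre. Origin on the drive axis at table height; z up
- hub_seat (a point): centre of the drive hub's floor, on the drive axis, 98 mm above the table; z up. Four steel teeth, each 10.3 mm square, 16 mm tall, rise from the floor and leave a cross of two slots, 11.4 mm wide, 32 mm long, open-ended, along this point's x and y axes; the ejector pin stands in the middle. The dust cap hides it at the start
- hub (a joint): angle of the drive hub, rad, counterclockwise from above; at 0 its slots lie along the mill's x and y axes. Turns stiffly (0.12 N m drag) and stays where left. Already contained in the orientation of hub_seat
- ejector (a joint): travel of the spring ejector pin (9.6 mm thick) in the hub's middle, m, growing downward: 0 = up, top 10 mm above the hub floor (6 mm below the tooth tops); 0.010 = flush with the floor. Pushes up with 5 N at 0, 9 N at 0.010, so it lifts an unheld beater
- beater: steel beater, 180 g (varies), 110 mm tall, upright in the parking ring. Origin on its axis under its foot, z up. Foot: cross of two bars 30 x 9 mm, 18 mm tall, along x and y. Four blades along x and y, 80 mm over the tips, 24 to 42 mm up. Black square grip 22 x 22 mm, faces square to x and y, 72 to 110 mm up. Quarter turns are alike. Home: origin at hub_seat, foot in the slots
- beater_grip (a point): middle of the beater's square grip, 91 mm above its origin
- ring: parking ring, fixed, grey plastic: an upright tube 56 mm outside, 42 mm inside diameter and 30 mm high; the beater's blades rest on its rim, its foot hangs loosely inside 6 mm above the table. Origin under its centre
- cap: white plastic dust cap, 70 g (varies), 130 mm tall: a round cap 54 mm across, 10 mm high, hollow below (48 mm bore, 6 mm deep), with an upright stem 14 mm thick from 10 to 130 mm up. Starts upright over the hub, resting on its teeth. Origin on its axis at the lower rim (6 mm below the tooth tops at the start), z up along the stem
- cap_grip (a point): point on the cap's stem 112 mm above its origin
- cup: loose steel holder cup, 450 g, empty, straight-sided, 80 mm outside, 73 mm inside diameter, 85 mm high, floor 5 mm thick. Origin under its centre
- bowl: white ceramic bowl, 90 mm across, 42 mm high; origin under its centre. A bystander: leave alone
- dish: shallow glass dish, 90 mm across, 16 mm high; origin under its centre. A bystander: leave alone
- sieve: steel sieve ring, 100 mm across, 36 mm high, empty; origin under its centre. A bystander: leave alone
- jar: closed amber jar, 64 mm across, 95 mm high; origin under its centre. A bystander: leave alone
- spatula: steel spatula with a handle, 170 mm long, lying flat; origin below its middle. A bystander: leave alone
- comb: black plastic comb, 100 mm long, 12 mm high, lying flat; origin under its back. A bystander: leave alone

How it is judged:
By the outcome, as a careful person would: the job done as asked, in the order asked, and still so for the second after the job is handed in, while the arm keeps its last pose, push and grip.
It also fails if it takes over 51 s, if anything falls off the work surface, if the arm or the gripper's body presses on something with over 40 N, if the wrist force passes 120 N, or if a joint passes its speed limit or range.

## Working session

There is one attempt and no reset: what is moved stays moved. The work goes in short steps, each a Python script; the robot and the scene stay as the last script left them, time stands still between calls to the robot, and variables do not carry over. Pictures are saved under pics/ and viewed, and the job is handed in when it is done.

```bash
ls; mkdir -p pics; python3 - <<'E'
from cell import bot
import cv2, numpy as np
print(bot.read_clock())
for n in ["side","top"]:
    im=bot.camera(n); cv2.imwrite(f"pics/{n}0.png",im[:,:,::-1])
    c=bot.calibration(n); print(n,np.round(c["mtx"],1).tolist(),np.round(c["extrinsics"],4).tolist())
    for t in ["mill","beater","ring","cap","cup","bowl","dish","sieve","jar","spatula","comb"]:
        r=bot.search_frame(n,t); print(t,[(np.round(d["bbox"],0).tolist(),round(d["confidence"],2)) for d in r[:2]])
print(bot.read_clock(),bot.read_tool_rot())
E
```

```text
pics
0.0
side [[543.3, 0.0, 281.3], [0.0, 543.3, 212.1], [0.0, 0.0, 1.0]] [[-0.9739, -0.2264, 0.0153, 0.5567], [-0.1676, 0.6719, -0.7214, 0.1899], [0.1531, -0.7052, -0.6923, 1.3202], [0.0, 0.0, 0.0, 1.0]]
mill [([221.0, 182.0, 82.0, 74.0], 0.57)]
beater [([320.0, 148.0, 25.0, 32.0], 0.66)]
ring [([231.0, 154.0, 23.0, 38.0], 0.64), ([322.0, 167.0, 25.0, 19.0], 0.56)]
cap [([258.0, 168.0, 14.0, 44.0], 0.81)]
cup [([265.0, 301.0, 37.0, 53.0], 0.68)]
bowl [([326.0, 287.0, 38.0, 35.0], 0.76)]
dish [([321.0, 252.0, 41.0, 30.0], 0.9), ([326.0, 147.0, 20.0, 33.0], 0.39)]
sieve [([179.0, 287.0, 45.0, 45.0], 0.85)]
jar [([234.0, 157.0, 21.0, 34.0], 0.84)]
spatula [([328.0, 209.0, 61.0, 30.0], 0.67), ([220.0, 185.0, 85.0, 74.0], 0.35)]
comb [([260.0, 150.0, 11.0, 22.0], 0.69)]
top [[495.5, 0.0, 285.4], [0.0, 495.5, 206.9], [0.0, 0.0, 1.0]] [[-0.0286, -0.9994, 0.0185, 0.0113], [-0.9945, 0.0266, -0.1013, 0.5947], [0.1008, -0.0213, -0.9947, 1.08], [0.0, 0.0, 0.0, 1.0]]
mill [([259.0, 145.0, 82.0, 98.0], 0.8), ([140.0, 235.0, 44.0, 32.0], 0.21)]
beater [([407.0, 236.0, 30.0, 36.0], 0.79)]
ring [([404.0, 238.0, 28.0, 27.0], 0.8)]
cap [([283.0, 173.0, 27.0, 28.0], 0.84)]
cup [([138.0, 231.0, 47.0, 37.0], 0.93)]
bowl [([194.0, 279.0, 36.0, 50.0], 0.63)]
dish []
sieve [([149.0, 139.0, 49.0, 45.0], 0.73)]
jar [([353.0, 123.0, 33.0, 40.0], 0.89)]
spatula [([333.0, 254.0, 32.0, 80.0], 0.88)]
comb [([286.0, 173.0, 26.0, 26.0], 0.75), ([397.0, 148.0, 41.0, 25.0], 0.65)]
1.2 [ 0.56843807 -0.56842443  0.42058089 -0.42057525]
```

```bash
python3 - <<'E'
import cv2
a=cv2.imread("pics/side0.png");b=cv2.imread("pics/top0.png")
cv2.imwrite("pics/s0z.png",cv2.resize(a[130:370,160:420],None,fx=2.5,fy=2.5,interpolation=cv2.INTER_CUBIC)) 
cv2.imwrite("pics/t0z.png",cv2.resize(b[100:350,120:460],None,fx=2.3,fy=2.3,interpolation=cv2.INTER_CUBIC)) 
E
```

```text
(no output)
```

View pics/s0z.png

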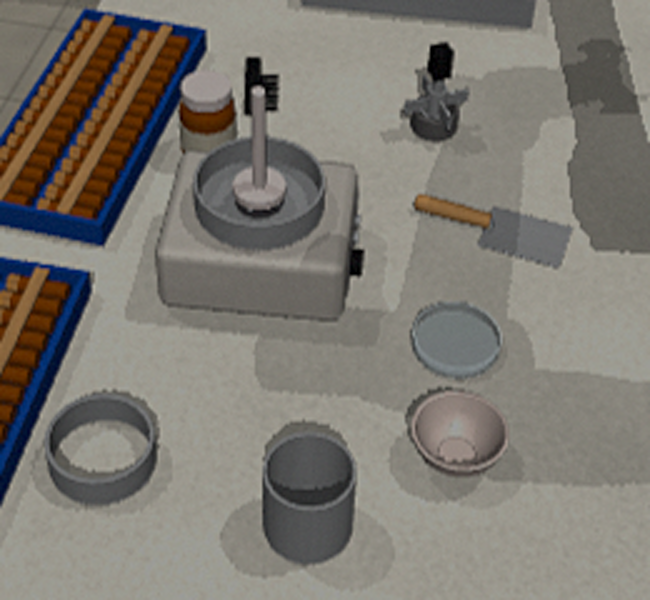

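View pics/t0z.png

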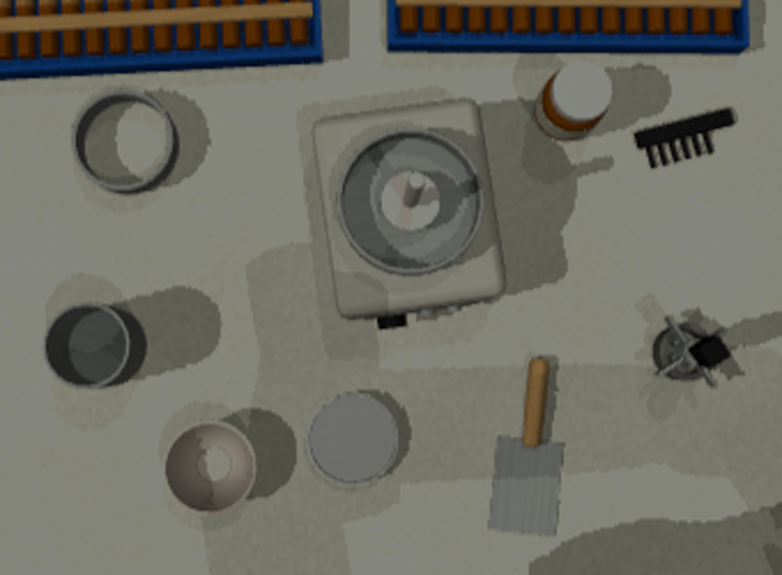

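View pics/top0.png

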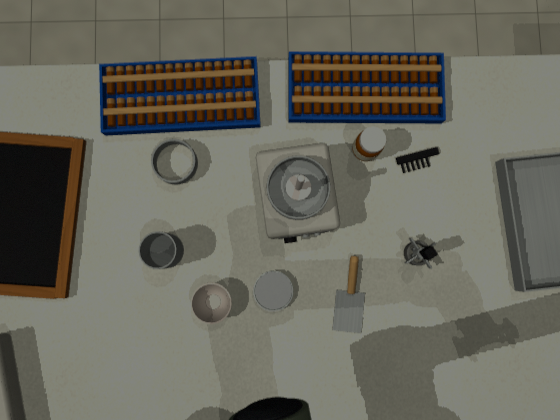

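```bash
cat > h.py <<'E'
from cell import bot
import cv2, numpy as np
from scipy.spatial.transform import Rotation as R
from scipy.optimize import least_squares
C={n:bot.calibration(n) for n in("side","top")}
def proj(n,p):
    p=np.atleast_2d(p); E=np.array(C[n]["extrinsics"]); q=p@E[:3,:3].T+E[:3,3]; u=q@np.array(C[n]["mtx"]).T
    return u[:,:2]/u[:,2:]
def unproj(n,uv,z):
    E=np.array(C[n]["extrinsics"]);r=E[:3,:3].T@np.linalg.inv(C[n]["mtx"])@np.array([*uv,1.]);o=-E[:3,:3].T@E[:3,3]
    return o+r*(z-o[2])/r[2]
def circ(c,r,z,n=48):
    t=np.linspace(0,2*np.pi,n); return np.c_[c[0]+r*np.cos(t),c[1]+r*np.sin(t),0*t+z]
def crop(n,im,c3,half,scale,polys,fn):
    """rgb im; overlay list of (pts3d,color bgr)"""
    c=proj(n,c3)[0]; x0,y0=int(c[0]-half),int(c[1]-half)
    b=cv2.resize(im[max(y0,0):y0+2*half,max(x0,0):x0+2*half,::-1],None,fx=scale,fy=scale,interpolation=cv2.INTER_CUBIC)
    raw=b.copy()
    for p,col in polys:
        u=(proj(n,p)-[max(x0,0),max(y0,0)]+.5)*scale-.5
        cv2.polylines(b,[np.round(u*16).astype(np.int32)],False,col,1,cv2.LINE_AA,4)
    return np.hstack([raw,b])
def Rz(a): return R.from_euler("z",a).as_matrix()
def bars(c,a,L,w,z):
    out=[]
    for k in(0,1):
        q=np.array([[-L/2,-w/2,0],[L/2,-w/2,0],[L/2,w/2,0],[-L/2,w/2,0],[-L/2,-w/2,0]])@Rz(a+k*np.pi/2).T
        out.append(q+[c[0],c[1],z])
    return out
def sq(c,a,s,z): 
    return bars(c,a,s,s,z)[0]
E
cat > s1.py <<'E'
from h import *
px=lambda x,y:(120+x/2.3-.3,100+y/2.3-.3)
print("mill rim",unproj("top",px(410,201),.125), "stem top",unproj("top",px(414,180),.238),"side",unproj("side",(263.6,166.8),.238))
print("cup",unproj("top",px(88,346),.085)); print("grip",unproj("top",px(710,350),.116),"ring",unproj("top",(418,251.5),.03))
# cup side rim: zoom (309,475)
print("cup side",unproj("side",(160+309/2.5,130+475/2.5),.085), "grip side",unproj("side",(160+441/2.5,130+48/2.5),.116))
print("rim side",unproj("side",(160+259/2.5,130+190/2.5),.125))
E
python3 s1.py
```

```text
mill rim [ 0.6253678  -0.03012095  0.125     ] stem top [ 0.62619405 -0.02838502  0.238     ] side [ 0.62466163 -0.02889289  0.238     ]
cup [0.50508648 0.26626543 0.085     ]
grip [ 0.48514108 -0.29490307  0.116     ] ring [ 0.48682393 -0.29810753  0.03      ]
cup side [0.50446887 0.27333099 0.085     ] grip side [ 0.48437191 -0.29993888  0.116     ]
rim side [ 0.62205579 -0.01547071  0.125     ]
```

```bash
cat > s2.py <<'E'
from h import *
T=cv2.imread("pics/top0.png")[:,:,::-1];S=cv2.imread("pics/side0.png")[:,:,::-1]
G=(0,255,0);Rd=(0,0,255);Y=(0,255,255)
m=(.6255,-.0290);c=(.505,.268);b=(.4848,-.297);a=np.radians(33)
for nm,ctr,P in [("mill",(*m,.15),[(circ(m,.066,.125),G),(circ(m,.062,.125),Rd),(circ(m,.027,.108),Y),(circ(m,.007,.238),G)]),
  ("cup",(*c,.05),[(circ(c,.04,.085),G),(circ(c,.04,0),Rd)]),
  ("beat",(*b,.05),[(sq(b,a,.022,.116),G),(circ(b,.028,.03),Rd)]+[(q,Y) for q in bars(b,a,.08,.004,.048)])]:
    h={"mill":48,"cup":36,"beat":28}[nm]
    sc=int(390/2/h)
    im=np.vstack([crop("top",T,ctr,h,sc,P,""),crop("side",S,ctr,h,sc,P,"")])
    im=im if im.shape[0]<600 else cv2.resize(im,None,fx=600/im.shape[0],fy=600/im.shape[0],interpolation=cv2.INTER_AREA)
    cv2.imwrite(f"pics/ov_{nm}.png",im)
E
python3 s2.py
```

```text
(no output)
```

View pics/ov_mill.png

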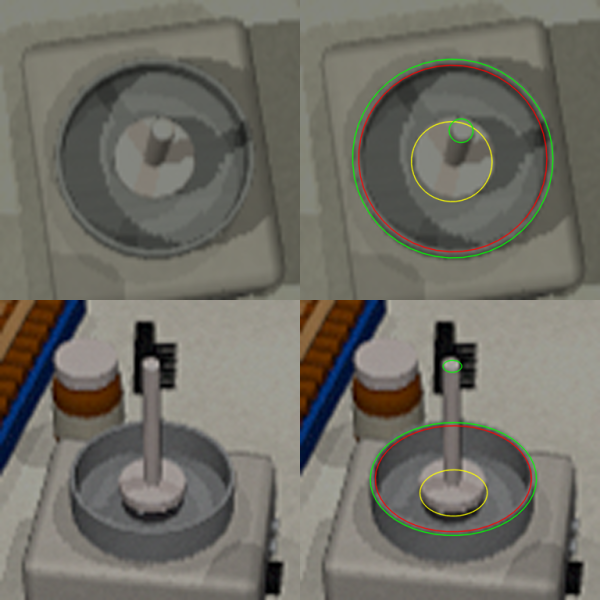

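View pics/ov_cup.png

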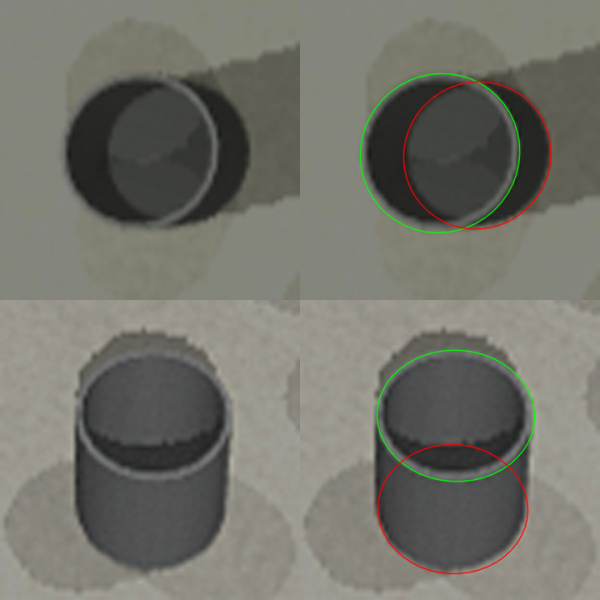

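View pics/ov_beat.png

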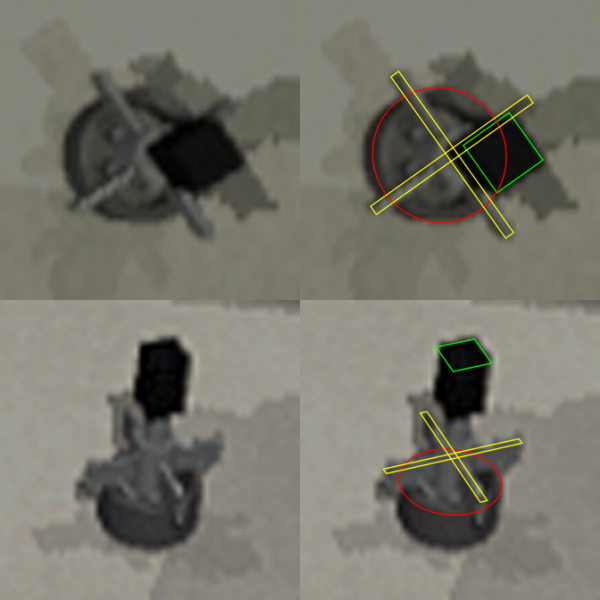

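```bash
cat > s3.py <<'E'
from h import *
import sys
T=cv2.imread("pics/top0.png")[:,:,::-1];S=cv2.imread("pics/side0.png")[:,:,::-1]
G=(0,255,0);Rd=(0,0,255);Y=(0,255,255);M=(255,100,255)
bx,by,ad,rx,ry=map(float,sys.argv[1:6]); b=(bx,by);rg=(rx,ry);a=np.radians(ad)
P=[(sq(b,a,.022,.116),G),(sq(b,a,.022,.078),M),(circ(rg,.028,.03),Rd),(circ(rg,.021,.03),Rd),(circ(rg,.028,0),Rd)]
for k in range(4):
    d=Rz(a+k*np.pi/2)@[.04,0,0]; p=lambda s,z:[b[0]+s*d[0],b[1]+s*d[1],z]
    P.append((np.array([p(.2,.03),p(1,.03),p(1,.048),p(.2,.048)]),Y))
for n,im in(("top",T),("side",S)):
    o=crop(n,im,(.4855,-.296,.05),26,8,P,""); o=cv2.resize(o,(800,400)); cv2.imwrite(f"pics/bw_{n}.png",o)
cv2.imwrite(sys.argv[6],np.vstack([cv2.resize(cv2.imread(f"pics/bw_{n}.png"),(600,300),interpolation=cv2.INTER_AREA) for n in("top","side")]))
E
python3 s3.py .4848 -.2945 33 .4855 -.2945 pics/b1.png
```

```text
(no output)
```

View pics/b1.png

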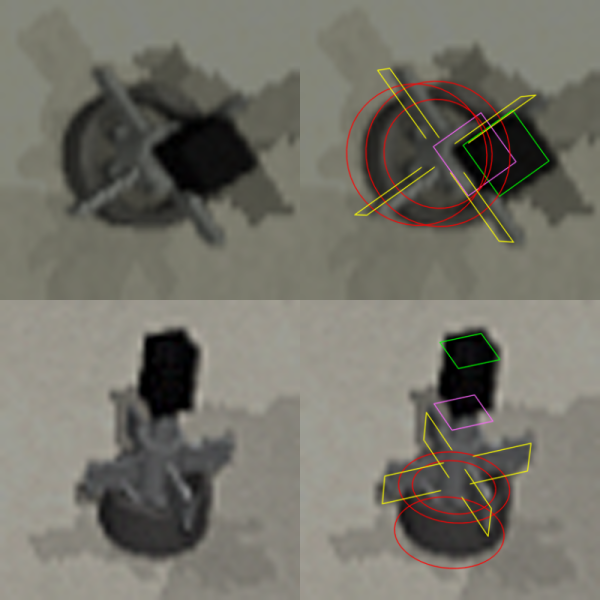

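```bash
python3 s3.py .4845 -.2985 33 .485 -.2985 pics/b2.png
```

```text
(no output)
```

View pics/b2.png

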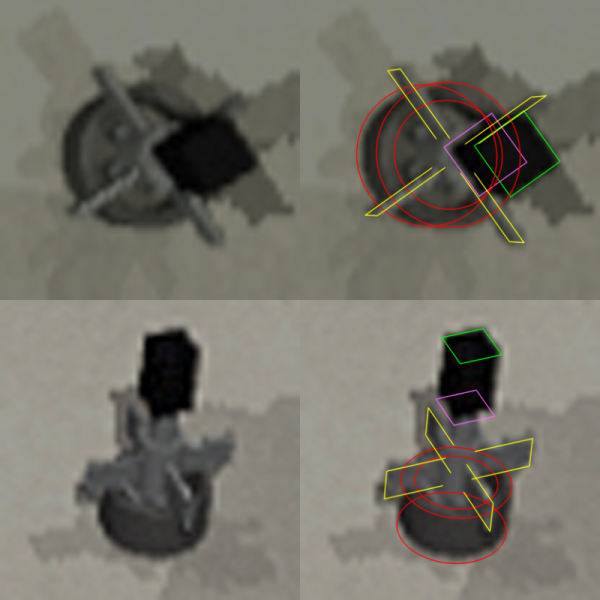

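```bash
cat >> h.py <<'E'
def Q(phi):
    M=np.array([[np.cos(phi),0,-np.sin(phi)],[np.sin(phi),0,np.cos(phi)],[0,-1,0]])
    return R.from_matrix(M).as_quat()[[3,0,1,2]]
E
python3 - <<'E'
from h import *
q=bot.read_tool_rot();print(np.degrees(np.arctan2(*R.from_quat(np.array(q)[[1,2,3,0]]).as_matrix()[[1,0],0])))
for nm,p in [("cap",(.6255,-.029,.201)),("capup",(.6255,-.029,.34)),("cup",(.505,.268,.1)),("beat",(.4845,-.299,.078)),("home",(.6255,-.029,.17)),("homeup",(.6255,-.029,.32))]:
    for d in range(-147,180,45 if nm!="beat" else 90):
        s=bot.solve_ik(p,Q(np.radians(d))); print(nm,d,None if s is None else np.round(s,2))
print(bot.read_clock())
E
```

```text
-72.99492908173279
cap -147 [-0.16  0.49 -0.03  1.06  0.   -2.31]
cap -102 [-0.16  0.49 -0.03  1.06  0.   -3.1 ]
cap -57 [-0.16  0.49 -0.03  1.06  0.    2.4 ]
cap -12 [-0.16  0.49 -0.03  1.06  0.    1.62]
cap 33 [-0.16  0.49 -0.03  1.06  0.    0.83]
cap 78 [-0.16  0.49 -0.03  1.06  0.    0.05]
cap 123 [-0.16  0.49 -0.03  1.06  0.   -0.74]
cap 168 [-0.16  0.49 -0.03  1.06  0.   -1.53]
capup -147 [-0.16  0.44  0.25  1.38  0.   -2.31]
capup -102 [-0.16  0.44  0.25  1.38  0.   -3.1 ]
capup -57 [-0.16  0.44  0.25  1.38  0.    2.4 ]
capup -12 [-0.16  0.44  0.25  1.38  0.    1.62]
capup 33 [-0.16  0.44  0.25  1.38  0.    0.83]
capup 78 [-0.16  0.44  0.25  1.38  0.    0.05]
capup 123 [-0.16  0.44  0.25  1.38  0.   -0.74]
capup 168 [-0.16  0.44  0.25  1.38  0.   -1.53]
cup -147 [ 0.36  0.48 -0.31  0.77  0.   -1.79]
cup -102 [ 0.36  0.48 -0.31  0.77  0.   -2.57]
cup -57 [ 0.36  0.48 -0.31  0.77  0.    2.92]
cup -12 [ 0.36  0.48 -0.31  0.77  0.    2.14]
cup 33 [ 0.36  0.48 -0.31  0.77  0.    1.35]
cup 78 [ 0.36  0.48 -0.31  0.77  0.    0.57]
cup 123 [ 0.36  0.48 -0.31  0.77  0.   -0.22]
cup 168
[... 298 characters left out ...]
-0.07  0.99  0.   -3.1 ]
home -57 [-0.16  0.51 -0.07  0.99  0.    2.4 ]
home -12 [-0.16  0.51 -0.07  0.99  0.    1.62]
home 33 [-0.16  0.51 -0.07  0.99  0.    0.83]
home 78 [-0.16  0.51 -0.07  0.99  0.    0.05]
home 123 [-0.16  0.51 -0.07  0.99  0.   -0.74]
home 168 [-0.16  0.51 -0.07  0.99  0.   -1.53]
homeup -147 [-0.16  0.44  0.2   1.33  0.   -2.31]
homeup -102 [-0.16  0.44  0.2   1.33  0.   -3.1 ]
homeup -57 [-0.16  0.44  0.2   1.33  0.    2.4 ]
homeup -12 [-0.16  0.44  0.2   1.33  0.    1.62]
homeup 33 [-0.16  0.44  0.2   1.33  0.    0.83]
homeup 78 [-0.16  0.44  0.2   1.33  0.    0.05]
homeup 123 [-0.16  0.44  0.2   1.33  0.   -0.74]
homeup 168 [-0.16  0.44  0.2   1.33  0.   -1.53]
1.2
```

```bash
python3 - <<'E'
from h import *
q=Q(np.radians(-12)); x,y=.6255,-.029
bot.move_pose([x,y,.27],q); print(bot.read_clock())
bot.move_linear([x,y,.201],speed=.12)
for n in("side","top"): cv2.imwrite(f"pics/g1_{n}.png",bot.camera(n)[:,:,::-1])
bot.set_gripper(0.0,40); print(bot.read_gripper_width(),bot.read_clock(),bot.read_ft_force())
bot.move_linear([x,y,.32],speed=.15); print(bot.read_gripper_width(),bot.read_clock(),bot.read_ft_force())
for n in("side","top"): cv2.imwrite(f"pics/g2_{n}.png",bot.camera(n)[:,:,::-1])
a=[cv2.imread(f"pics/{g}_{n}.png")[60:340,120:490] for g in("g1","g2") for n in("side","top")]
cv2.imwrite("pics/g12.png",np.vstack([np.hstack(a[:2]),np.hstack(a[2:])]))
E
```

```text
3.625
0.1508385189639194 5.1 [-0.02685089 -0.02618527  0.2297704 ]
0.15610412739397292 6.0417 [ 0.11121648  1.24735569 -0.59449884]
```

View pics/g12.png

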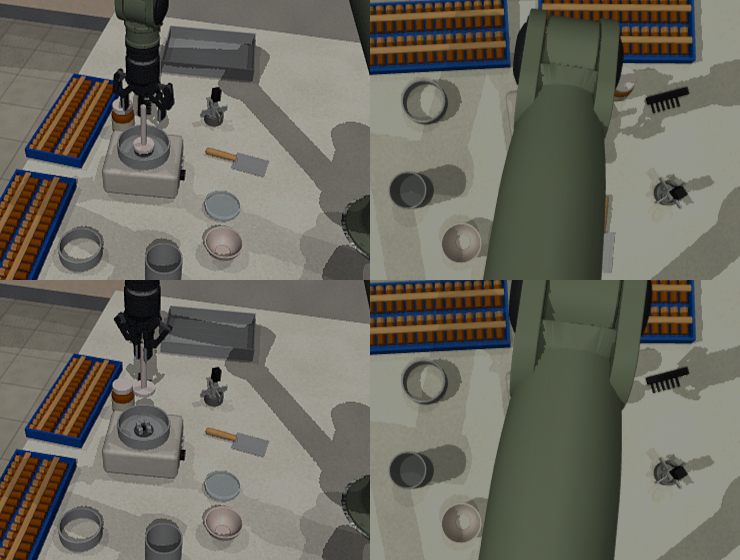

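```bash
python3 - <<'E'
from h import *
bot.move_linear([.505,.268,.25],speed=.3); print(bot.read_clock(),bot.read_ft_force(),bot.read_gripper_width())
I={}
for n in("side","top"): I[n]=bot.camera(n); cv2.imwrite(f"pics/c1_{n}.png",I[n][:,:,::-1])
m=(.6255,-.029)
G=(0,255,0);c=(.505,.268)
o=cv2.resize(crop("side",I["side"],(*c,.12),60,3,[(circ(c,.027,.157),G),(circ(c,.007,.24),G),(circ(c,.04,.085),G)],""),(720,360)); cv2.imwrite("pics/c1cup.png",o)
P=[(circ(m,.066,.125),G)]
a=crop("top",I["top"],(*m,.114),30,7,P,"");b=crop("side",I["side"],(*m,.114),30,7,P,"")
cv2.imwrite("pics/c1hub.png",cv2.resize(np.vstack([a,b]),(600,600)))
E
```

```text
7.3833 [-0.31282391  0.1188528  -0.15956204] 0.15663353409160377
```

View pics/c1cup.png

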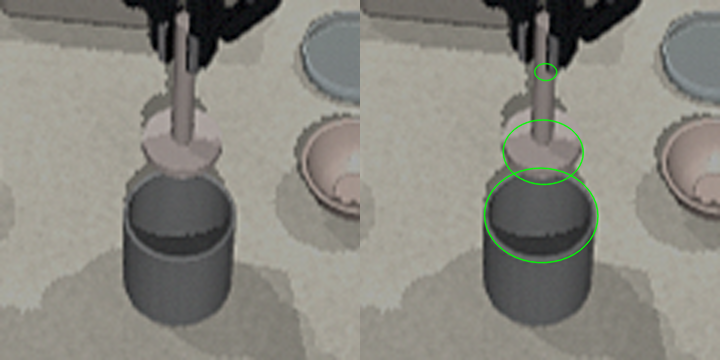

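View pics/c1hub.png

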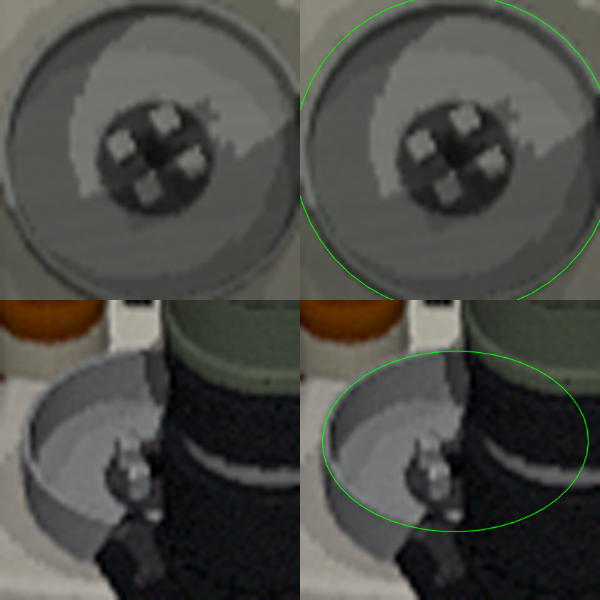

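```bash
cat > s4.py <<'E'
from h import *
from scipy.optimize import minimize
im=cv2.cvtColor(cv2.imread("pics/c1_top.png"),cv2.COLOR_BGR2GRAY).astype(float)
im=cv2.GaussianBlur(im,(0,0),.6)
o=(10.3+11.4)/2/1000
g=np.linspace(-.5,.5,9)
def samp(P):
    u=proj("top",P).astype(np.float32); return cv2.remap(im,u[None,:,0],u[None,:,1],cv2.INTER_LINEAR)[0]
def score(p):
    x,y,a=p
    T=np.array([[sx*o+u*.0103,sy*o+v*.0103,.114] for sx in(-1,1) for sy in(-1,1) for u in g for v in g])
    r=np.arange(-.0155,.0156,.001); w=[-.0035,0,.0035]
    S=np.array([[i,j,.114] for i in r for j in w]+[[j,i,.114] for i in r for j in w])
    M=Rz(a);f=lambda A:samp(A@M.T+[x,y,0])
    return -(f(T).mean()-f(S).mean())
best=None
for a in np.radians(np.arange(0,90,6)):
  for dx in(-.002,.001):
   for dy in (-.002,.001):
    r=minimize(score,[.6255+dx,-.029+dy,a],method="Nelder-Mead",options=dict(initial_simplex=np.array([.6255+dx,-.029+dy,a])+np.array([[0,0,0],[.002,0,0],[0,.002,0],[0,0,.1]]),xatol=1e-5))
    if best is None or r.fun<best.fun: best=r
print(best.x[:2],np.degrees(best.x[2]),best.fun)
for da in(-6,-3,0,3,6): print(da,score(best.x+[0,0,np.radians(da)]))
m=best.x[:2];a=best.x[2]; G=(0,255,0)
P=[(sq(m+(Rz(a)@[sx*o,sy*o,0])[:2],a,.0103,.114),G) for sx in(-1,1) for sy in(-1,1)]+[(circ(m,.066,.125),G)]
cv2.imwrite("pics/hubfit.png",cv2.resize(crop("top",cv2.imread("pics/c1_top.png")[:,:,::-1],(*m,.114),18,11,P,""),(800,400)))
# beater yaw: blades fit at mid height of upper edge z=.048
im=cv2.cvtColor(cv2.imread("pics/top0.png"),cv2.COLOR_BGR2GRAY).astype(float)
E
python3 s4.py
```

```text
[ 0.62666891 -0.03023225] 30.154698196980462 -46.76029933305164
-6 -43.13226429726338
-3 -45.77872015731973
0 -46.76029933305164
3 -45.74706233257189
6 -43.096004525028555
```

View pics/hubfit.png

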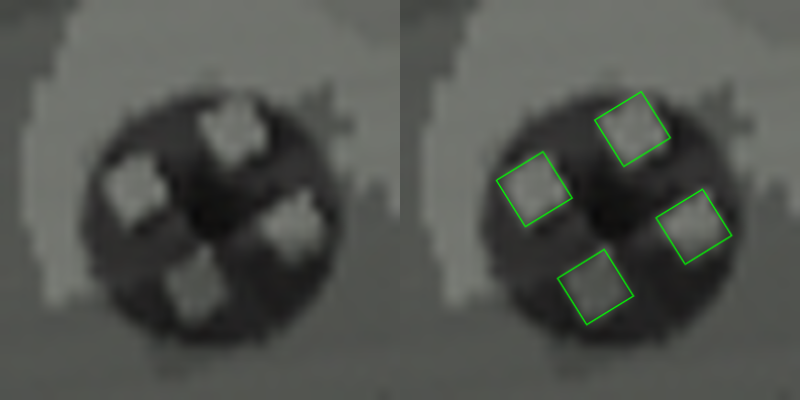

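```bash
python3 - <<'E'
from h import *
bot.move_linear([.505,.268,.112],speed=.12)
print(bot.move_linear([.505,.268,.088],speed=.03,until_force=3),bot.read_position(),bot.read_ft_force(),bot.read_clock())
I=bot.camera("side");c=(.505,.268)
G=(0,255,0)
cv2.imwrite("pics/c2.png",cv2.resize(crop("side",I,(*c,.08),40,4,[(circ(c,.04,.085),G)],""),(720,360)))
E
```

```text
True [0.5056164  0.26796884 0.09782314] [1.22500966 0.34400708 1.6469453 ] 9.3167
```

View pics/c2.png

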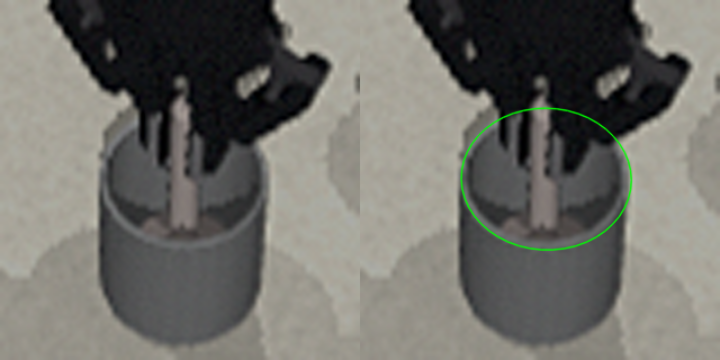

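```bash
python3 - <<'E'
from h import *
bot.set_gripper(0.5); print(bot.read_clock())
bot.move_linear([.505,.268,.20],speed=.15)
bot.set_gripper(1.0)
bx,by=.4843,-.299
bot.move_linear([.56,0.02,.27],speed=.35)
bot.move_pose([bx,by,.17],Q(np.radians(32.5)))
I={}
for n in("side","top"): I[n]=bot.camera(n); cv2.imwrite(f"pics/d1_{n}.png",I[n][:,:,::-1])
print(bot.read_clock(),bot.read_ft_force())
c=(.505,.268);G=(0,255,0);b=(bx,by);a=np.radians(32.5)
r=[cv2.resize(crop(n,I[n],(*c,.08),40,4,[(circ(c,.027,.005),G),(circ(c,.007,.135),G),(circ(c,.04,.085),G)],""),(600,300)) for n in I]
cv2.imwrite("pics/d1cup.png",np.vstack(r))
r=[cv2.resize(crop(n,I[n],(*b,.08),40,4,[(sq(b,a,.022,.116),G),(sq(b,a,.022,.078),G)],""),(600,300)) for n in I]
cv2.imwrite("pics/d1b.png",np.vstack(r))
E
```

```text
9.7583
13.3833 [ 0.85897577 -0.01086687  0.36590878]
```

View pics/d1cup.png

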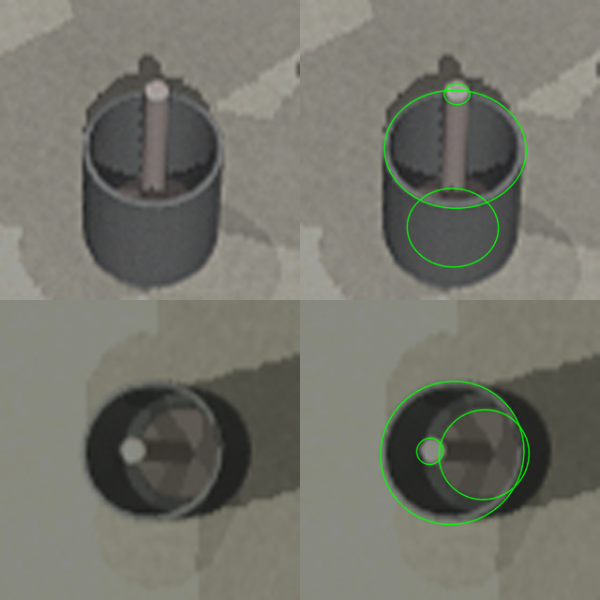

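View pics/d1b.png

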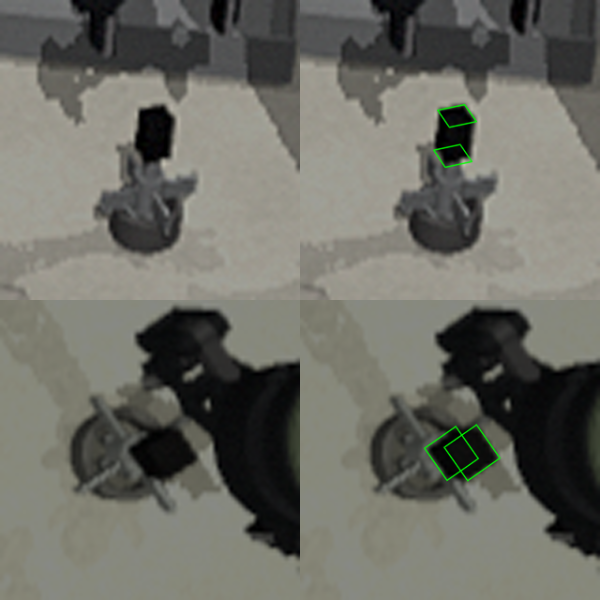

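```bash
python3 - <<'E'
from h import *
bx,by=.4843,-.299
bot.move_linear([bx,by,.078],speed=.12)
bot.set_gripper(0.0,90); print(bot.read_gripper_width(),bot.read_clock(),bot.read_ft_force(),bot.read_moment())
bot.move_linear([bx,by,.235],speed=.15)
I={}
for n in("side","top"): I[n]=bot.camera(n); cv2.imwrite(f"pics/e1_{n}.png",I[n][:,:,::-1])
print(bot.read_clock(),bot.read_ft_force(),bot.read_gripper_width(),bot.read_position())
b=(bx,by);a=np.radians(32.5);G=(0,255,0);z=.235-.072
P=[(q,G) for q in bars(b,a,.03,.009,z)]+[(q,(0,255,255)) for q in bars(b,a,.08,.002,z+.024)]
r=[cv2.resize(crop(n,I[n],(*b,.17),36,4,P,""),(600,300)) for n in I]
cv2.imwrite("pics/e1b.png",np.vstack(r))
E
```

```text
0.2469455596887493 14.9 [-0.34471286 -0.78764951  2.68132985] [0.0596297  0.11188196 0.00477278]
16.2 [-0.37590648  0.53802848 -2.28221256] 0.24968401834894113 [ 0.48375785 -0.29857454  0.23383997]
```

View pics/e1b.png

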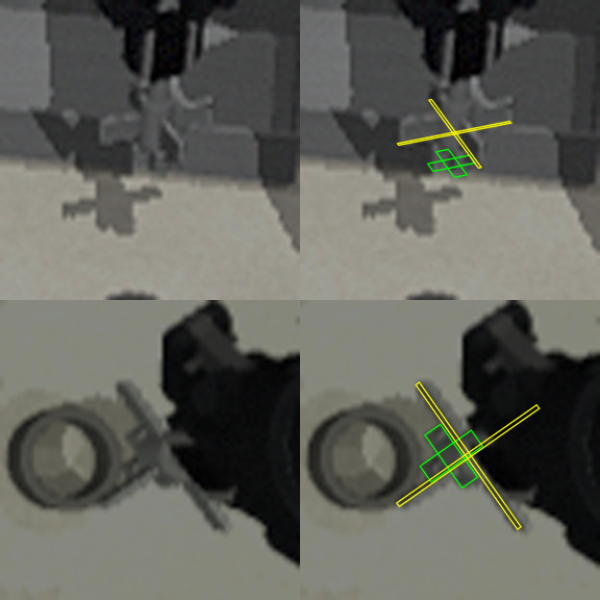

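```bash
sed -e 's/"top"/CAM/g' -e 's#"pics/c1_top.png"#FN#g' -e 's#pics/hubfit.png#pics/hubfit2.png#' s4.py | sed '1a import sys\nCAM=sys.argv[1];FN=sys.argv[2]' > s5.py; python3 s5.py top pics/e1_top.png; python3 s5.py top pics/d1_top.png;python3 s5.py side pics/e1_side.png
```

```text
[ 0.62663174 -0.02997985] 28.888875855626193 -47.34310992474076
-6 -43.14666481562954
-3 -46.06093683764591
0 -47.34310992474076
3 -46.50617361329343
6 -44.0749888424467
[ 0.6266277  -0.03004509] 28.88594250362626 -50.89982551723275
-6 -46.23323843901553
-3 -49.46152609844866
0 -50.89982551723275
3 -50.07412129665448
6 -47.50844898718229
[ 0.62627441 -0.02862302] 27.91913745336347 -36.32126773374036
-6 -34.84186918972554
-3 -35.96927360125881
0 -36.32126773374036
3 -35.61353081121731
6 -34.35762605636429
```

View pics/hubfit2.png

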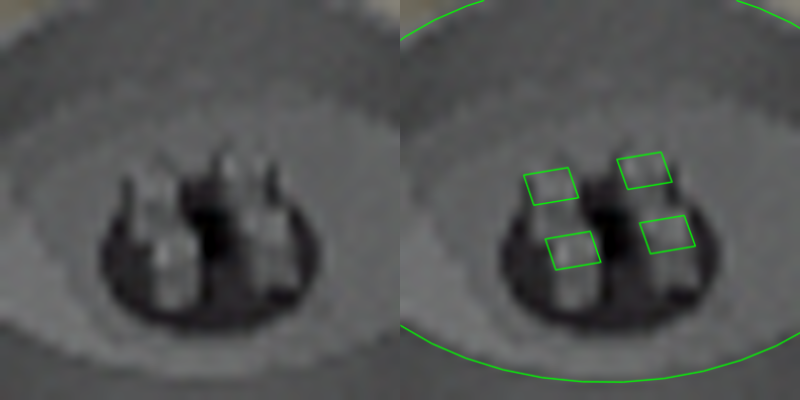

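```bash
python3 - <<'E'
from h import *
x,y,a=.6264,-.0297,np.radians(29.3)
bot.move_pose([x,y,.235],Q(a))
bot.wait(.2)
print(bot.read_clock(),bot.read_position(),bot.read_ft_force())
bot.move_linear([x,y,.195],speed=.08); bot.wait(.2)
p=bot.read_position(); f0=bot.read_ft_force(); print(p,f0)
I=bot.camera("side"); cv2.imwrite("pics/f1_side.png",I[:,:,::-1])
z=p[2]-.072; b=(x,y);G=(0,255,0)
P=[(q,G) for q in bars(b,a,.03,.009,z)]+[(q,(0,255,255)) for q in bars(b,a,.08,.002,z+.042)]+[(circ(b,.066,.125),G)]
cv2.imwrite("pics/f1.png",cv2.resize(crop("side",I,(x,y,.13),30,6,P,""),(800,400)))
print(bot.read_clock())
E
```

```text
17.5667 [ 0.62621207 -0.03120858  0.23509238] [ 0.32945501  0.12148312 -2.45496968]
[ 0.62687463 -0.02972512  0.19572296] [-0.45656302 -0.15269567 -2.89551957]
18.4667
```

View pics/f1.png

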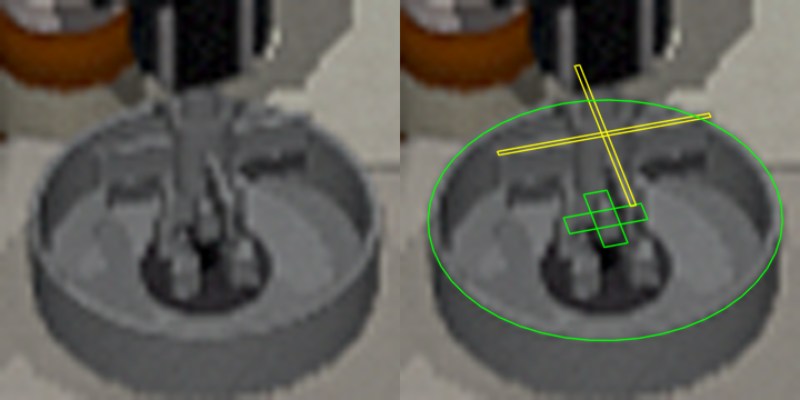

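```bash
python3 - <<'E'
from h import *
x,y=.6264,-.0297
r=bot.move_linear([x,y,.1815],speed=.03,until_force=6)
print(r,bot.read_position(),bot.read_ft_force(),bot.read_moment(),bot.read_clock())
if not r:
    r=bot.move_linear([x,y,.166],speed=.03,until_force=22)
    print(r,bot.read_position(),bot.read_ft_force(),bot.read_moment(),bot.read_gripper_width(),bot.read_clock())
    bot.wait(.3);print(bot.read_position(),bot.read_ft_force())
E
```

```text
False [ 0.62630037 -0.0296832   0.18132259] [-0.34054045 -0.9487122  -2.0403903 ] [-0.01907804  0.03231597 -0.0269484 ] 19.0667
True [ 0.62686701 -0.02978374  0.17049332] [-1.84456743  1.1867605   6.15212135] [ 0.12590805  0.44219042 -0.02860141] 0.24365576277507683 19.525
[ 0.6268403  -0.0297745   0.17044418] [-1.42269343 -0.22165652  7.33178778]
```

```bash
python3 - <<'E'
from h import *
x,y=.6266,-.0297
for z in(.1695,.1685):
    r=bot.move_linear([x,y,z],speed=.01,until_force=15); bot.wait(.2)
    print(r,bot.read_position(),bot.read_ft_force(),bot.read_moment(),bot.read_clock())
I={}
for n in("side","top"): I[n]=bot.camera(n); cv2.imwrite(f"pics/h1_{n}.png",I[n][:,:,::-1])
b=(x,y);a=np.radians(29.3);G=(0,255,0)
P=[(q,(0,255,255)) for q in bars(b,a,.08,.002,.098+.042)]+[(circ(b,.066,.125),G),(sq(b,a,.022,.17),G)]
cv2.imwrite("pics/h1.png",cv2.resize(crop("side",I["side"],(x,y,.13),30,6,P,""),(800,400)))
cv2.imwrite("pics/h1t.png",I["side"][:,:,::-1])
E
```

```text
False [ 0.62693354 -0.02976706  0.17052374] [-2.05890309  0.62719195  6.77930236] [0.02969469 0.56136325 0.02195004] 20.275
False [ 0.62697176 -0.02980107  0.17022462] [-3.34048701  0.85949652 10.31920577] [ 0.15602358  0.92456646 -0.04874743] 20.725
```

View pics/h1.png

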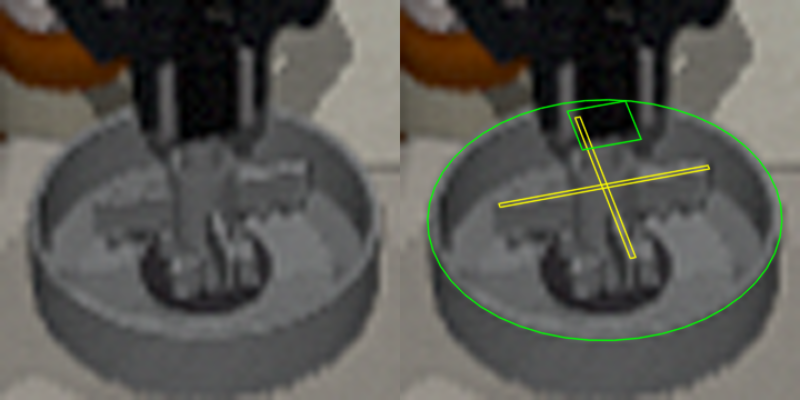

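View pics/h1t.png

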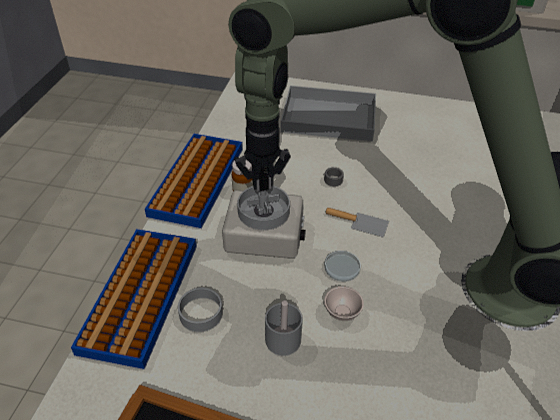

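```bash
python3 - <<'E'
from h import *
for x,y,z in((.6260,-.0297,.1685),(.6254,-.0298,.1675),(.6254,-.0298,.166)):
    r=bot.move_linear([x,y,z],speed=.01,until_force=25); bot.wait(.3)
    print(r,bot.read_position(),bot.read_ft_force(),bot.read_moment(),bot.read_gripper_width(),bot.read_clock())
E
```

```text
False [ 0.62681265 -0.02979231  0.17021063] [-3.3497694  -0.25607481  9.40348235] [ 0.13312168  0.61984506 -0.04373565] 0.2481477760834651 21.375
False [ 0.62675459 -0.02984512  0.17018328] [-2.79949073  1.06234486 13.96878022] [0.21655145 0.81985704 0.05821486] 0.24499588565263788 21.9417
False [ 0.62683933 -0.0298914   0.17015542] [-6.34087803  0.99022626 20.69424643] [ 0.29232415  1.47047861 -0.00189067] 0.2435670381883876 22.5417
```

```bash
python3 - <<'E'
from h import *
bot.wait(.8)
print(bot.read_position(),bot.read_ft_force(),bot.read_gripper_width(),bot.read_clock())
I=bot.camera("side"); x,y=.6264,-.0297
P=[(q,(0,255,255)) for q in bars((x,y),np.radians(29.3),.08,.002,.140)]
c=(.505,.268)
cv2.imwrite("pics/k1.png",np.vstack([cv2.resize(crop("side",I,p,30,6,P,""),(600,300)) for p in((x,y,.13),(*c,.08))]))
E
```

```text
[ 0.62681043 -0.02989061  0.17012768] [-5.52083194  1.24735337 21.39560385] 0.2496395759875493 23.3417
```

View pics/k1.png

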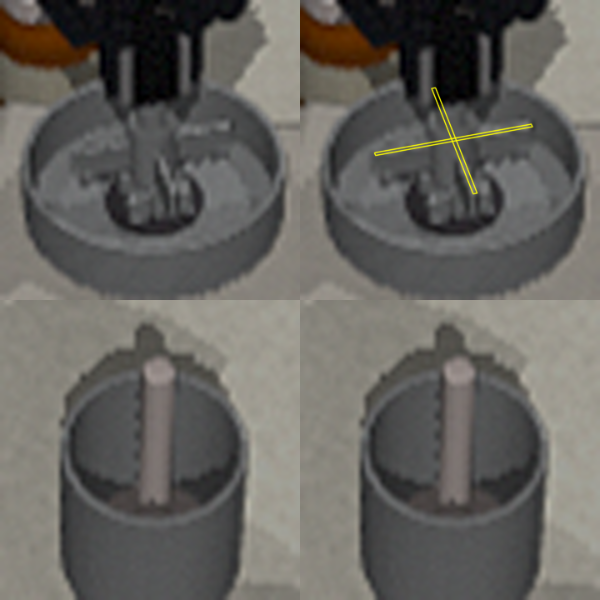

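The picture shows the blade tips (about (72,155) and (232,125) in the top panel) on the predicted home outline. The cap's stem stands upright in the cup, at about (157,430). I am handing the job in.

```bash
python3 - <<'E'
from cell import bot
bot.close_job()
E
```

```text
the job is handed in; nothing more can be done
```

The mill is ready and the job is handed in, at about 23 s of the 51 s allowed; no verdict was reported.

**Cap:** I pulled it off by its stem and set it on the cup's floor. It touched down at TCP z 0.098 m, as expected. The last picture shows the stem upright and the cup standing.

**Beater:** I lifted it from the ring and turned it about 3° to match the hub, whose slots sit at about 29° (mod 90°). It slid between the teeth on the first try, and I pressed it down to a hard stop.

**Last checks:**
- The TCP stayed at z 0.1701 m (home is 0.170 m) while the upward force on the tool rose from about 9 to 21 N, so it was resting on a solid stop. The blades lie on the predicted home outline in the side view.
- The gripper was still holding at about 21 mm opening with a 90 N grip, and the wrist force was steady.
- A sideways force of about 5.5 N along -x remained, so the beater is held slightly off-centre against the teeth. Shifting the target 1.2 mm did not remove it, and I left it.
- The final full picture showed no sign that the other things had moved, judged by eye only.

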